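Centre the wobbly orchid pot on its round stand

ROBOT

A 7-joint arm with a two-finger parallel gripper is mounted at the origin on the work surface. World frame = base frame: x ahead of the robot, y to its left, z up, the work surface at z = 0. Lengths are in m, angles in rad, forces in N, time in s.
With the tool pointing down it reaches from about 0.425 to 0.95 m from the base axis. Payload 4.7 kg.
Tool frame: the origin (TCP) lies between the finger pads; the fingertips stand 25 mm ahead of it and the grasp point (between the pads) lies 6 mm ahead of it; x points along the fingers, z is the direction in which the jaws open and shut, and the axes are right-handed (so a half turn about x gives the same grasp; the last joint's range is limited). The gripper opens to 85 mm and grips with 20 to 120 N. Pads are 22 mm wide; open, the fingers measure 114 mm over their backs; the gripper's body (76 mm by 85 mm) begins 54 mm behind the grasp point. The pads swing forward as they close: fully open they stand 13 mm farther back than shut.
Start: joints at [-1.203, 0.469, -0.049, 1.532, 0.024, 1.141, -0.082], TCP at [0.261, 0.623, 0.256] pointing down, gripper open.
Joint ranges: [-2.59, 2.59], [-0.33, 1.99], [-1.39, 1.29], [0.1, 2.45], [-1.04, 4.18], [0.21, 1.99], [-2.66, 2.66]. Speed limits (rad/s): [2.57, 2.57, 3.14, 3.14, 3.14, 3.14, 3.14].

INTERFACE

Orientations are given as a 3x3 rotation matrix whose columns are the frame's x, y, z axes.
In Python, from rig import * gives the robot as it stands. Calls block until the motion is done:
- movep(position, orientation): joint-space move of the TCP to a pose.
- move_l(position, attitude=None, feed=0.15, until_force=None): straight line of the TCP; attitude=None keeps the orientation; feed is the mean speed in m/s. With until_force (N) it stops when the force on the tool has changed by that much, and returns True; else False.
- move_joints(angles): joint-space move.
- command_gripper(opening, newtons=None): finger opening in m; newtons is the grip in N (None keeps the last); returns when the fingers have stopped.
- sleep(seconds).
- inverse_kinematics(position, orientation): joint angles nearest the present ones, or None.
- sense(): the state.
- camera(name): name is "scene" or "top" or "wrist"; returns (picture, depth): 400x640x3 uint8, red, green, blue; 400x640 float32, m along the optical axis (not along the pixel's ray), 0 where there is no reading.
- camera_params(name): a dict with "K" (3x3 intrinsics, pixels), "position" and "rotation" of the camera in the world; the wrist camera has in their place "tool_from_camera" (4x4, takes a point from camera to tool coordinates, whose origin is the TCP and whose axes are the tool frame's). Camera axes: x right, y down, z forward; pixel columns grow to the right and rows downward; lengths in m; the calibration is good to about 2 mm. The wrist camera is an equidistant fisheye: a pixel r from the principal point sees the ray r / f radians off the axis. A picture is of the moment at which its call begins: read the wrist's pose just before it. camera_params takes no time and is no camera call.
A pose or a line that the arm cannot do raises Unreachable and nothing moves.
- finish_job(): hands the job in, once; it reports no verdict.
The state is a dict: "time_s": time; "joint_pos": joint angles; "qd": joint speeds; "joint_efforts": joint torques, N m; "position": TCP position; "tcp_rot": TCP orientation; "wrist_force": force on the tool from outside, world axes, zero at the start; "ft_torque": the same for the moment, N m; "finger_gap": finger opening in m.
Only numpy, scipy, OpenCV 4.12 (cv2) and the standard library are available. Lean on these libraries where they do the work, as an engineer would, in place of code of your own. Each camera call takes 0.05 s, during which the arm holds its last target. There are 200 camera calls.

TASK

The small black pot on the round wooden stand has been set down off-centre. With light taps or slow pushes of the fingertips, and without pinching, tipping or lifting it, nudge it until it stands upright in the middle of the round stand, and do not push it off. Leave the other pots and things where they are, and finish with the hand clear.

Things in the scene. Friction and masses are not known exactly. Their poses are not given: they have to be found in the camera images.
- pot_foot (a point): The pot to centre: low round black pot, 0.17 to 0.32 kg, slippery foot (friction about 0.3). Foot ring 52 mm across; the body flares to an upright, round rim band 70 mm across from 42 to 62 mm above the foot; three green bulbs stand up from the grit in it to 88 mm. This point: centre of the pot's underside, on its axis; z is the pot's axis, up.
- stand_top (a point): Round dark wooden stand, fixed to the table, 60 mm high, its flat round top 120 mm across, waisted below. It may stand left or right. This point: the centre of the top face; z up. The pot starts 18 to 33 mm off it in any direction.
- pot_on_block: Bystander: the same kind of pot, already centred, on the square wooden block 110 x 110 x 60 mm (the block's position varies and may be left or right of the round stand). Origin: centre of its underside.
- jar: Bystander: amber jar with a white cap, 52 mm across, 60 mm high, standing on the table. Origin: centre of its underside.
- cup: Bystander: small terracotta bowl, 70 mm across, 55 mm high, on the table. Origin: centre of its underside.
- orchid_left: Bystander: tall black nursery pot, 90 mm across the rim, 120 mm high, with leaves reaching about 100 mm higher and 100 mm out; on the table to the left. Origin: centre of its underside.
- orchid_right: Bystander: tall black nursery pot, 84 mm across the rim, 110 mm high, with leaves reaching about 85 mm higher and 100 mm out; on the table to the right. Origin: centre of its underside.
- brush: Bystander: hand brush lying on the table near the robot, under 40 mm high. Origin: a point along its handle, at the underside.
- scoop: Bystander: spoon lying on the table on the left, under 40 mm high. Origin: a point along its handle, at the underside.
- pot: The same pot; its origin is the point pot_foot. Top-heavy: pushed slowly on the rim band (under 0.1 m/s) it slides with the finger and stops when the finger stops; struck fast, or pushed on the bulbs, it tips.

How it is judged:
At the end, for the whole second after the job is handed in: The pot stands upright (within 3 degrees) and at rest on the round stand, its axis within 7 mm of the stand's centre (horizontal distance between pot_foot and stand_top below 0.007 m and z of pot_foot in the frame of stand_top between -0.004 and 0.004 m and angle between pot_foot's own z axis and vertical below 0.05 rad and linear speed of pot below 0.01 m/s); the robot touches nothing.
It fails at once if the pot is lifted or carried: its foot more than 12 mm above the stand's top (z of pot_foot in the frame of stand_top above 0.012 m).
It fails at once if the pot falls off the stand (z of pot_foot in the frame of stand_top below -0.012 m).
It fails at once if the pot is tipped by more than 20 degrees (angle between pot_foot's own z axis and vertical above 0.35 rad).
It fails at once if the pot is hit hard or squeezed: more than 12 N between fingers and pot (contact force between the fingers and pot above 12 N).
It fails at once if another pot or thing on the table is moved by more than 15 mm (distance of any of pot_on_block, jar, cup, orchid_left, orchid_right, brush, scoop from where it was at the start of the episode above 0.015 m).
It also fails if it takes over 42 s, if anything falls off the work surface, if the arm or the gripper's body presses on something with over 40 N, if the wrist force passes 120 N, or if a joint passes its speed limit or range.

## Working session

There is one attempt and no reset: what is moved stays moved. The work goes in short steps, each a Python script; the robot and the scene stay as the last script left them, time stands still between calls to the robot, and variables do not carry over. Pictures are saved under pics/ and viewed, about 8 in all and at most 12, crops included, and the job is handed in when it is done.

```bash
mkdir -p pics; python3 - <<'E'
from rig import *
import cv2,numpy as np
for n in ("top","scene"):
    p,d=camera(n); np.savez(f"pics/{n}0.npz",p=p,d=d); cv2.imwrite(f"pics/{n}0.png",p[:,:,::-1])
    c=camera_params(n); print(n,c)
s=sense();print(s["time_s"],s["position"],s["tcp_rot"],s["finger_gap"]); print(camera_params("wrist"))
E
```

```text
top {'K': array([[394.91371317,   0.        , 314.41029816],
       [  0.        , 394.91371317, 203.62911703],
       [  0.        ,   0.        ,   1.        ]]), 'position': array([0.32570504, 0.02187574, 1.16708873]), 'rotation': array([[-0.02613644, -0.98431447,  0.17447612],
       [-0.99960672,  0.02395948, -0.01457219],
       [ 0.01016326, -0.17478837, -0.98455357]])}
scene {'K': array([[467.50631614,   0.        , 319.4707298 ],
       [  0.        , 467.50631614, 201.02829288],
       [  0.        ,   0.        ,   1.        ]]), 'position': array([ 1.33447607, -0.93197605,  0.83679861]), 'rotation': array([[ 0.76858367,  0.33854173, -0.54283389],
       [ 0.63972477, -0.39927508,  0.65675843],
       [ 0.00560009, -0.85203809, -0.52344984]])}
0.1 [0.260657   0.62212164 0.25535511] [[-6.11726227e-04 -9.22337381e-01  3.86385017e-01]
 [-1.68888698e-03  3.86385491e-01  9.22335839e-01]
 [-9.99998387e-01 -8.83436004e-05 -1.79408573e-03]] 0.08550634095537532
{'K': array([[309.70691629,   0.        , 316.57246355],
       [  0.        , 309.70691629, 197.40171317],
       [  0.        ,   0.        ,   1.        ]]), 'tool_from_camera': array([[ 8.51972748e-04, -3.04213422e-01,  9.52603521e-01,
        -1.17476014e-01],
       [-2.53277548e-04, -9.52603902e-01, -3.04213317e-01,
         7.83475933e-02],
       [ 9.99999605e-01,  1.79083721e-05, -8.88642994e-04,
         7.76355850e-05],
       [ 0.00000000e+00,  0.00000000e+00,  0.00000000e+00,
         1.00000000e+00]])}
```

View pics/top0.png

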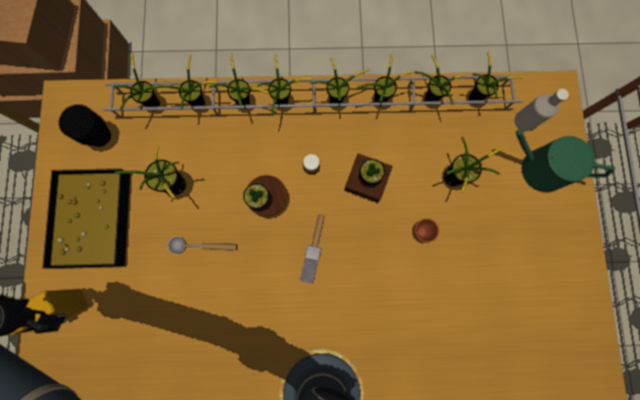

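View pics/scene0.png

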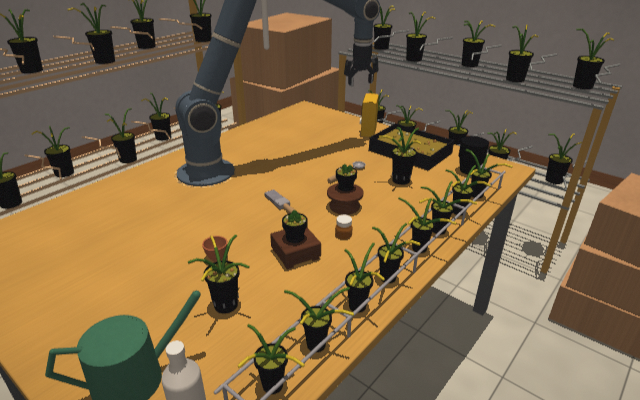

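The top view shows the round stand at about (267,197) with its pot at (257,197), which is off to the left (+y). The block with its pot is at (370,175), the jar at (311,162) and the brush at (315,250). The scene view agrees. Next I'll get coarse positions from depth and take a wrist close-up.

```bash
cat > h.py <<'E'
from rig import *
import numpy as np,cv2
from scipy.optimize import least_squares
def cloud(name,p=None,d=None):
    c=camera_params(name)
    if name=="wrist":
        s=sense(); T=np.eye(4); T[:3,:3]=s["tcp_rot"]; T[:3,3]=s["position"]; T=T@c["tool_from_camera"]
    else:
        T=np.eye(4); T[:3,:3]=c["rotation"]; T[:3,3]=c["position"]
    if p is None: p,d=camera(name)
    K=c["K"]; v,u=np.mgrid[:400,:640]; x=(u-K[0,2])/K[0,0]; y=(v-K[1,2])/K[1,1]
    if name=="wrist":
        r=np.hypot(x,y)+1e-9; k=np.tan(np.minimum(r,1.4))/r; x,y=x*k,y*k
    P=np.stack([x*d,y*d,d],-1)@T[:3,:3].T+T[:3,3]; P[d<=0]=np.nan
    return p,P
def circ(xy,r=None,c0=None):
    c0=xy.mean(0) if c0 is None else c0
    f=lambda q: np.hypot(*(xy-q[:2]).T)-(q[2] if r is None else r)
    q=least_squares(f,[*c0,r or .05],loss="soft_l1",f_scale=.001)
    return q.x, np.sqrt(np.mean(q.fun**2))
E
python3 - <<'E'
from h import *
z=np.load("pics/top0.npz"); p,P=cloud("top",z["p"],z["d"])
for n,(u,v) in dict(stand=(278,197),pot=(257,197),block=(385,190),bpot=(372,172),jar=(311,162),cup=(426,231),orL=(163,177),brush=(315,250),spoon=(235,246)).items(): print(n,P[v,u].round(3))
def sel(u0,u1,v0,v1,lo,hi):
    Q=P[v0:v1,u0:u1].reshape(-1,3); return Q[(Q[:,2]>lo)&(Q[:,2]<hi)]
S=sel(235,300,165,225,.052,.068); R=sel(235,300,165,225,.105,.13)
for Q in (S,R): print(len(Q),Q.min(0).round(3),Q.max(0).round(3),cv2.minEnclosingCircle(Q[:,:2].astype(np.float32)))
E
```

```text
stand [0.544 0.109 0.06 ]
pot [0.532 0.16  0.128]
block [ 0.569 -0.21   0.001]
bpot [ 0.589 -0.149  0.146]
jar [0.645 0.012 0.059]
cup [ 0.441 -0.324  0.005]
orL [0.59  0.409 0.137]
brush [0.393 0.007 0.023]
spoon [0.41  0.237 0.021]
851 [0.492 0.086 0.052] [0.61  0.194 0.066] ((0.5510609745979309, 0.14388835430145264), 0.06048706918954849)
438 [0.502 0.129 0.106] [0.572 0.198 0.129] ((0.5377380847930908, 0.16412876546382904), 0.03547285124659538)
```

```bash
cat >> h.py <<'E'
def R_of(dr):
    y=np.array([dr[0],dr[1],0.]); y/=np.linalg.norm(y); x=np.array([0,0,-1.]); return np.stack([x,y,np.cross(x,y)],1)
def look(tag,P0=None):
    p,P=cloud("wrist"); cv2.imwrite(f"pics/{tag}.png",p[:,:,::-1]); np.savez(f"pics/{tag}.npz",p=p,P=P)
    Q=P.reshape(-1,3); Q=Q[np.hypot(Q[:,0]-.551,Q[:,1]-.144)<.08]
    S=Q[(Q[:,2]>.054)&(Q[:,2]<.066)]; B=Q[(Q[:,2]>.106)&(Q[:,2]<.126)]
    return S,B
def rimfit(B,r,c0):  # outermost points per azimuth -> circle of known radius
    a=np.arctan2(*(B[:,:2]-c0).T[::-1]); d=np.hypot(*(B[:,:2]-c0).T); k=np.round(a/np.radians(5)).astype(int)
    E=np.array([B[k==i][np.argmax(d[k==i]),:2] for i in np.unique(k)])
    E=E[np.abs(np.hypot(*(E-c0).T)-r)<.012]
    for _ in range(3):
        q,e=circ(E,r,c0); res=np.abs(np.hypot(*(E-q[:2]).T)-r); E=E[res<.003] if (res<.003).sum()>8 else E
    return q[:2],e,len(E)
E
python3 - <<'E'
from h import *
st=np.array([.551,.144]);po=np.array([.538,.164])
R=R_of(st-po); m=po-0.02*R[:2,1]
print(inverse_kinematics([*(po-.09*R[:2,1]),.12],R))
movep([*m,.27],R); sleep(.3)
S,B=look("w1")
print(len(S),len(B),rimfit(S,.06,st),rimfit(B,.035,po),np.median(S[:,2]),B[:,2].max(),sense()["time_s"],sense()["position"])
E
```

```text
[-1.31026035  0.68674526  1.11115604  2.01623953 -0.77802038  0.94343426
 -2.34967281]
6054 3696 (array([0.55007211, 0.14453255]), np.float64(0.00040732681810060463), 55) (array([0.53735509, 0.16481815]), np.float64(0.0004324838885176911), 73) 0.05988605586599227 0.12593960961728695 2.55 [0.52706192 0.18096168 0.26994807]
```

View pics/w1.png

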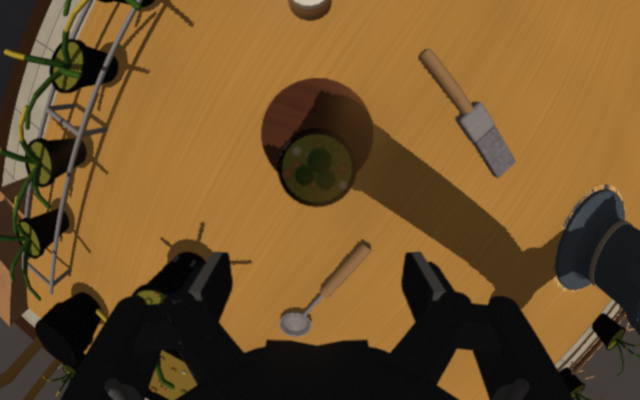

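The wrist view shows the stand disc at about (317,132), r 56 px, and the pot rim at about (317,167). The fingers are clear at the bottom. The fits leave 0.4 mm residuals and put the pot 24 mm off. I'll push with the half-open fingers as a cradle, stop short, and look again.

```bash
python3 - <<'E'
from h import *
st=np.array([.5501,.1445]);po=np.array([.5374,.1648])
R=R_of(st-po); d=R[:2,1]
command_gripper(.040,20)
a=po-.085*d
move_l([*a,.27],R,feed=.12); move_l([*a,.12],R,feed=.12)
t=st-.0397*d-.008*d
move_l([*(po-.047*d),.12],R,feed=.08)
f=move_l([*t,.12],R,feed=.03,until_force=6); sleep(.3)
S,B=look("w2"); s=sense()
q=rimfit(B,.035,st-.008*d)
print(f,len(S),len(B),rimfit(S,.06,st),q,B[:,2].max(),s["time_s"],s["position"],s["finger_gap"],s["wrist_force"])
D=np.array([d,R[:2,2]]); print("pot rel tcp",D@(q[0]-s["position"][:2]),"stand rel pot",D@(st-q[0]))
E
```

```text
False 12616 17573 (array([0.55015495, 0.14453654]), np.float64(0.00023370125317829927), 48) (array([0.54543698, 0.15105478]), np.float64(0.0001519256124598196), 61) 0.12599981009952177 7.0583 [0.52480688 0.18500003 0.12000785] 0.040095022696917136 [ 0.48682377 -0.60428382  0.65655922]
pot rel tcp [0.03971923 0.00051425] stand rel pot [ 0.00803005 -0.00047666]
```

View pics/w2.png

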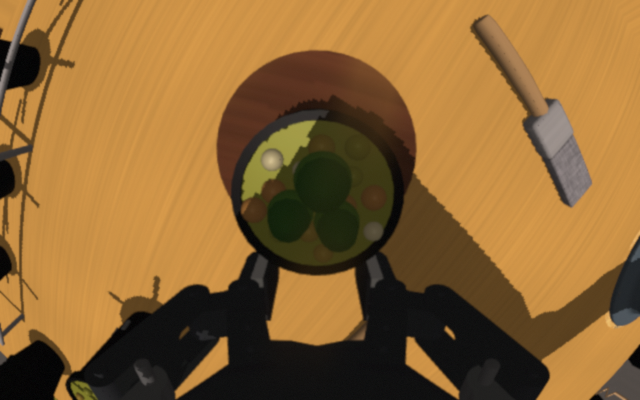

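The cradle holds the rim between both tips, which are at about (262,265) and (375,265). The pot is upright and exactly where predicted: 39.7 mm ahead of the TCP with 8 mm left to go. I'll finish the push, retreat along the same line and check.

```bash
python3 - <<'E'
from h import *
st=np.array([.5501,.1445]); s=sense(); R=R_of(st-np.array([.5374,.1648])); d=R[:2,1]; p0=s["position"]
t=p0[:2]+.008*d
print(move_l([*t,.12],R,feed=.025,until_force=6)); sleep(.2)
move_l([*(t-.01*d),.12],R,feed=.03); b=t-.055*d
move_l([*b,.12],R,feed=.1); move_l([*b,.27],R,feed=.15); m=b+.05*d; move_l([*m,.27],R,feed=.12); sleep(.4)
S,B=look("w3"); s=sense()
q=rimfit(B,.035,st); Sf=rimfit(S,.06,st)
print(Sf,q,"err mm",1e3*(q[0]-Sf[0]),B[:,2].max(),s["time_s"],s["position"],s["wrist_force"])
p,d=camera("scene"); c=cv2.resize(p[120:300,180:420],(720,540)); cv2.imwrite("pics/s3.png",c[:,:,::-1])
E
```

```text
False
(array([0.55004447, 0.14445599]), np.float64(0.00037274810561192047), 73) (array([0.54974505, 0.14415363]), np.float64(0.0004967685187325397), 73) err mm [-0.29941565 -0.30236698] 0.12595764160003653 10.975 [0.52627482 0.18275822 0.26998833] [-0.06574751  0.22501676 -0.6175592 ]
```

View pics/s3.png

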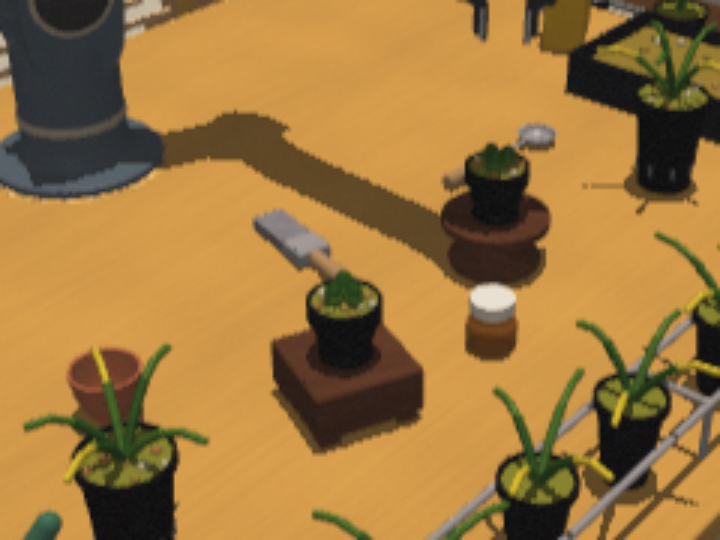

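The scene crop shows the pot upright and centred on the round stand at about (497,190), the hand high above it, and the jar, block pot, brush, cup and spoon undisturbed.

```bash
python3 -c "
from rig import *
print(finish_job(), sense()['time_s'])"
```

```text
the job is handed in; nothing more can be done
the job is handed in; nothing more can be done
```

The pot now stands in the middle of the round stand, and I've handed the job in; it reports no verdict. I slid it about 24 mm with one slow push at 0.025–0.03 m/s. The half-open fingertips rested against the rim band as a cradle, with no pinching. I stopped 8 mm short to check, then finished the push.

**Last checks:**
- **Position:** the last wrist view, after I backed off, put the pot's rim centre about 0.4 mm from the stand's centre. The limit is 7 mm.
- **Upright:** the scene camera showed the pot upright and the rim height was unchanged. I did not measure the tilt angle itself.
- **Force:** the push never reached its 6 N stop, and the wrist read under 1 N at the mid-push check.
- **Other things:** the bystanders in the final crop looked undisturbed by eye. I did not measure their positions again.
- **Hand and time:** the hand finished clear, with the tool point at 0.27 m. The clock read about 11 s of the 42 s allowed.

No checks failed or disagreed.

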